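# Hang the square-headed mallet in the ring of the bench peg panel

### The arm

A 6-joint arm with a two-finger parallel gripper is mounted at the origin on the work surface. World frame = base frame: x ahead of the robot, y to its left, z up, the work surface at z = 0. Lengths are in m, angles in rad, forces in N, time in s.
With the tool pointing down it reaches from about 0.35 to 0.975 m from the base axis. Payload 7.1 kg.
Tool frame: the origin (TCP) lies midway between the tips of the shut fingers; the grasp point (between the pads) lies 19 mm behind it; z points along the fingers, y is the direction in which the jaws open and shut (so a half turn about z gives the same grasp; the last joint's range is limited). The gripper opens to 88 mm and grips with 3 to 60 N. Pads are 20 mm wide; open, the fingers measure 115 mm over their backs; the gripper's body (75 mm by 178 mm) begins 61 mm behind the grasp point.
Start: joints at [-1.259, 0.423, 1.63, -0, 1.089, -0.019], TCP at [0.203, -0.591, 0.223] pointing down, gripper open.
Joint ranges: [-3, 3], [-0.9, 2.11], [0.09, 2.58], [-1.31, 4.45], [0.11, 2.69], [-2.54, 2.54]. Speed limits (rad/s): [2.39, 2.39, 3.01, 3.14, 3.14, 3.14].

### API

Orientations are given as a rotation vector (axis times angle).
In Python, from workcell import bot, viewer, job gives the robot as it stands.
- The arm moves only by the shell command python3 -m jog 'ROWS' [FORCE]. ROWS is JSON, a list of rows, each a list of 3 entries, a list of its own where there are three numbers: the shift along the tool's x, y, z in m, then the turn, a rotation vector about the tool's x, y, z in degrees, then the finger opening in m, from 0 to 0.0878. In form: [[[tx, ty, tz], [wx, wy, wz], hand], ...]. A call has exactly 5 rows; each row is the pose to reach, as a shift and turn from the pose measured when the call began, along the tool's axes at that moment; what a row does not reach only later rows make up. A row lasts 1/12 s, in which the tool goes at most 41.7 mm and 7.16 degrees, less where a joint would pass 70% of its speed; a pose out of reach is approached as far as the arm can. A call with a gripper value outside its range is refused whole. The fingers move at their own pace and stop on an object; FORCE is the grip in N (left out, the last holds). Time passes only in rows, so rows that repeat a pose let the fingers close, or fill a call up. It gives the time, the measured TCP pose, the force and the opening at its end, in the units of the state.
- bot.state(): the state, without advancing time (a new reading comes with each control period).
- viewer.grab_frame(name): name is "scene" or "top" or "wrist"; returns a dict with "pixels" (384x512x3 uint8, red, green, blue), "K" (3x3 intrinsics, pixels), "R" (3x3) and "t" (3): a world point X has camera coordinates R X + t. Camera axes: x right, y down, z forward; pixel columns grow to the right and rows downward; lengths in m; the calibration is good to about 2 mm. The wrist camera is an equidistant fisheye: a pixel r from the principal point sees the ray r / f radians off the axis. A picture is of the moment at which its call begins. There is no depth.
- job.job_done(): hands the job in, once; it reports no verdict.
The state is a dict: "t": time; "qpos": joint angles; "qd": joint speeds; "joint_efforts": joint torques, N m; "ee_pos": TCP position; "ee_rot": TCP orientation; "force": force on the tool from outside, world axes, zero at the start; "moment": the same for the moment, N m; "width": opening from 0.0 (shut) to 1.0 (fully open).
Only numpy, scipy, OpenCV 4.12 (cv2) and the standard library are available. Lean on these libraries where they do the work, as an engineer would, in place of code of your own. Each camera call takes 0.05 s, during which the arm holds its last target. There are 200 camera calls.

### The job

Take the square-headed mallet out of the plywood carrying stand and hang it in the steel ring of the small bench peg panel: handle down through the ring until its head rests level on the ring, then let go. Leave the round-headed mallet where it stands in the carrying stand.

Things in the scene. Friction and masses are not known exactly. Their poses are not given: they have to be found in the camera images.
- mallet_head (a point): Square-headed mallet (0.28 to 0.5 kg), upright, handle down: black rubber block head 86 mm long (own x), 44 wide (own y), 44 high (own z, up); round wooden handle, 22 mm diameter, straight down 115 mm from the middle of the head's flat underside. Point: centre of the head, 22 mm above its underside, 137 mm above the handle's end. Grip the head from above across its 44 mm width.
- round_head (a point): Round-headed mallet, to be left alone, standing in the other hole of the stand: black rubber head 86 mm long (own x, level) shaped like a spool, two round faces 48 mm in diameter and 24 mm thick joined by a 32 mm neck, on the same kind of wooden handle (22 mm diameter, ending 115 mm below the faces' underside). Point: centre of the head, 24 mm above the underside of the faces; the head's top is at first 173 mm above the bench.
- ring (a point): Level steel ring fixed to a small black bench peg panel: hole 46 mm in diameter, outside 62, thickness 8. Point: centre of the hole at the ring's top face, 150 mm above the bench; own z up. The panel (260 mm wide, as high as the ring's top) stands 84 mm from the ring's centre towards own +y, joined by a flat arm just below the ring's top. Free space under the ring down to the bench.
- stand: Fixed plywood carrying stand, 110 mm (own x) by 280 mm (own y), top board's upper face 125 mm above the bench. Origin: centre of its underside, on the bench. Two 40 mm square holes in the 16 mm top board at own y = -75 and +75 mm; at the start a mallet hangs loosely in each, head lying on the board. Which mallet is in which hole varies.
Things that resemble listed ones, but are neither listed nor needed, are in the scene too. Leave any blue look-alike of the part that bears mallet_head alone.

How it is judged:
At the end, for the whole second after the job is handed in: The square-headed mallet hangs at rest in the ring, handle down: the head's centre within 16 mm of the ring's axis and 14 to 30 mm above the ring's top face, the mallet within 0.17 rad of upright; the round-headed mallet's head is within 30 mm of where it started (horizontal distance between mallet_head and ring below 0.016 m and z of mallet_head in the frame of ring between 0.014 and 0.03 m and angle between mallet_head's own z axis and vertical below 0.17 rad and linear speed of mallet below 0.02 m/s and distance of round_head from where it was at the start of the episode below 0.03 m); the robot touches nothing.
It fails at once if the round-headed mallet is moved more than 30 mm (distance of round_head from where it was at the start of the episode above 0.03 m).
It also fails if it takes over 40 s, if anything falls off the work surface, if the arm or the gripper's body presses on something with over 40 N, if the wrist force passes 120 N, or if a joint passes its speed limit or range.

## Working session

There is one attempt and no reset: what is moved stays moved. The work goes in short steps, Python scripts to look and compute and a shell command to move; the robot and the scene stay as the last step left them, time stands still between calls to the robot, and variables do not carry over. Pictures are saved under pics/ and viewed, about 8 in all and at most 12, crops included, and the job is handed in when it is done.

```bash
mkdir -p pics; cat > h.py <<'E'
import numpy as np,cv2
from scipy.spatial.transform import Rotation as Ro
from workcell import bot,viewer,job
def grab(n,f=None):
    g=viewer.grab_frame(n); 
    np.savez(f'pics/{f or n}.npz',**{k:np.array(g[k]) for k in('pixels','K','R','t')})
    return g
def plane(g,u,v,z):
    K,R,t=[np.array(g[k]) for k in 'KRt']
    c=-R.T@t; d=R.T@np.linalg.solve(K,[u,v,1.]); return c+d*(z-c[2])/d[2]
def proj(g,X):
    K,R,t=[np.array(g[k]) for k in 'KRt']; p=K@(R@np.array(X)+t); return p[:2]/p[2]
E
python3 - <<'E'
from h import *
for n in('top','scene'):
    g=grab(n); cv2.imwrite(f'pics/{n}.png',cv2.resize(g['pixels'][:,:,::-1],(800,600),interpolation=cv2.INTER_CUBIC)); print(n,-np.array(g['R']).T@g['t'],np.array(g['K'])[0,0])
s=bot.state();print(s['ee_pos'],s['ee_rot'],s['t'])
E
```

```text
top [ 0.37969584 -0.01995847  1.38443386] 485.82418336389316
scene [0.77548896 0.33177497 0.85795907] 359.7327932296858
[ 0.20287181 -0.59064658  0.22199507] [-3.09737771e+00 -5.17089466e-01  3.62969306e-04] 0.1
```

View pics/top.png

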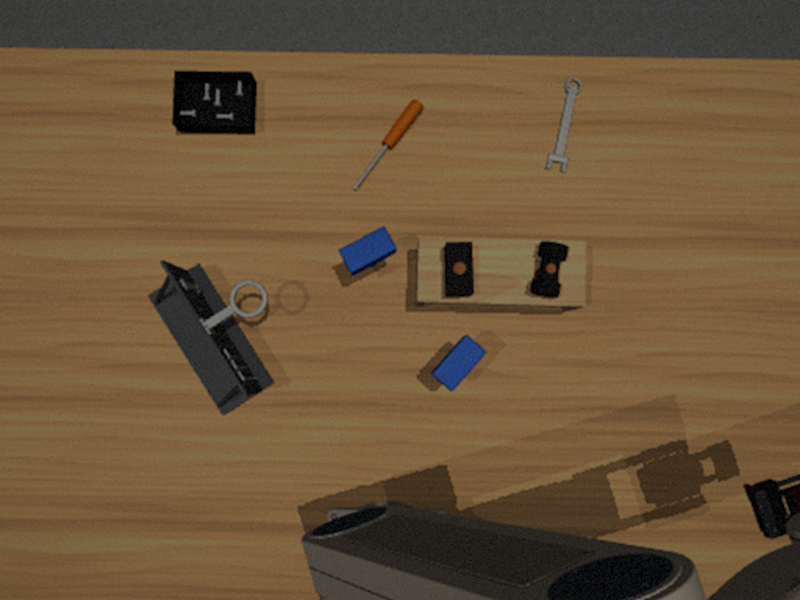

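View pics/scene.png

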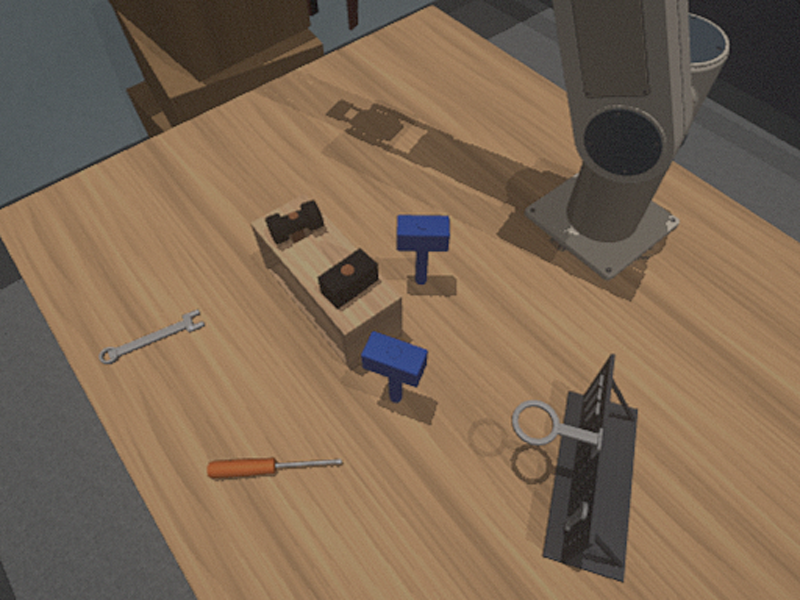

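The top picture shows the square-headed mallet at about (459,269), the round one at (549,269), the ring at (249,300), and blue mallets at (368,250) and (459,362). Next I'll enlarge these.

```bash
python3 - <<'E'
from h import *
def crop(n,u,v,w,h,s):
    p=np.load(f'pics/{n}.npz')['pixels'][:,:,::-1]
    return cv2.convertScaleAbs(cv2.resize(p[v:v+h,u:u+w],None,fx=s,fy=s,interpolation=cv2.INTER_CUBIC),alpha=1.8)
# each tile 50x37 px at 8x = 400x296
t=[crop('top',270,153,50,37,8),crop('top',135,173,50,37,8),crop('scene',198,155,50,37,8),crop('scene',318,252,50,37,8)]
cv2.imwrite('pics/c1.png',np.vstack([np.hstack(t[:2]),np.hstack(t[2:])]))
E
```

```text
(no output)
```

View pics/c1.png

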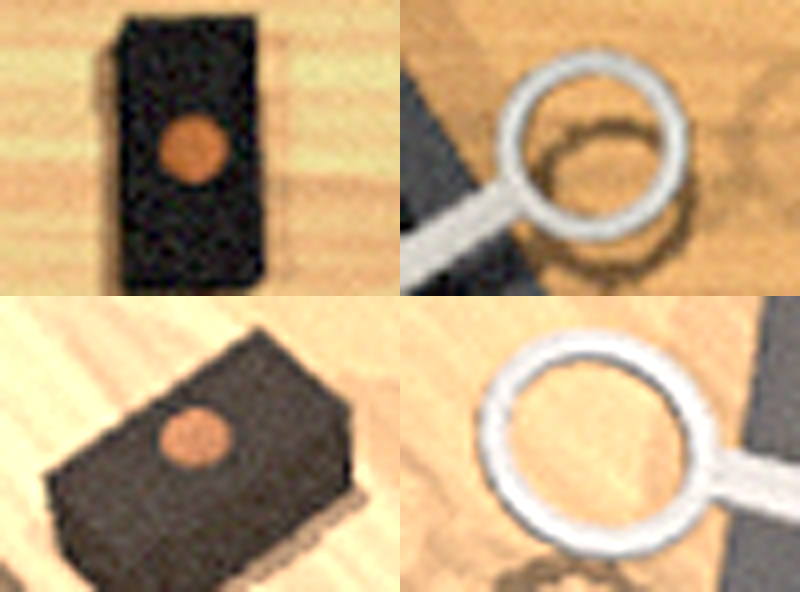

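```bash
python3 - <<'E'
from h import *
T=np.load('pics/top.npz');S=np.load('pics/scene.npz')
f=lambda o,x,y:(o[0]+(x+.5)/8-.5,o[1]+(y+.5)/8-.5)
a,b,c,d=(270,153),(135,173),(198,155),(318,252)
P=lambda n,g,o,x,y,z:print(n,plane(g,*f(o,x,y),z).round(4))
P('mal T',T,a,193,150,.169);P('mal S',S,c,195,141,.169)
P('ring T',T,b,194,146,.15);P('ring S',S,d,198,145,.15)
e=[plane(S,*f(c,x,y),.169) for x,y in((47,179),(260,32),(350,110))]
e2=[plane(T,*f(a,x,y),.169) for x,y in((257,15),(265,285))]
for p,q in((e[0],e[1]),(e[1],e[2]),e2): v=q-p;print(np.linalg.norm(v),np.degrees(np.arctan2(v[1],v[0])))
for n,x,y,z in(('round',550,268,.173),('blue1',368,250,.15),('blue2',459,362,.15),('stand c1',417,236,.125),('stand c2',587,239,.125),('c3',417,304,.125),('ringarm end',208,325,.15),('panel',150,294,0)):
    print(n,plane(T,x*.64-.2,y*.64-.2,z).round(3))
# panel dir: arm in top crop
p=plane(T,*f(b,0,250),.148);q=plane(T,*f(b,115,192),.148);v=p-q;print('arm deg',np.degrees(np.arctan2(v[1],v[0])))
s=bot.state();print(Ro.from_rotvec(s['ee_rot']).as_matrix().round(3))
E
```

```text
mal T [ 0.5251 -0.112   0.169 ]
mal S [ 0.5246 -0.1099  0.169 ]
ring T [0.4719 0.2299 0.15  ]
ring S [0.4726 0.2342 0.15  ]
0.0812658084808917 -177.21379302417452
0.04068829565486171 94.2850875075519
0.08543540039564643 -177.77951415442044
round [ 0.527 -0.257  0.173]
blue1 [0.555 0.036 0.15 ]
blue2 [ 0.374 -0.115  0.15 ]
stand c1 [ 0.583 -0.044  0.125]
stand c2 [ 0.583 -0.328  0.125]
c3 [ 0.469 -0.046  0.125]
ringarm end [0.428 0.294 0.15 ]
panel [0.488 0.441 0.   ]
arm deg 117.90486269288311
[[ 0.946  0.325 -0.   ]
 [ 0.325 -0.946  0.001]
 [-0.    -0.001 -1.   ]]
```

```bash
python3 -m jog '[[[0.03,-0.02,-0.02],[0,0,0],0.0878],[[0.06,-0.045,-0.038],[0,0,0],0.0878],[[0.09,-0.07,-0.038],[0,0,0],0.0878],[[0.12,-0.09,-0.038],[0,0,0],0.0878],[[0.15,-0.115,-0.038],[0,0,0],0.0878]]' 30
python3 -m jog '[[[0.03,-0.024,0],[0,0,0],0.0878],[[0.06,-0.047,0],[0,0,0],0.0878],[[0.09,-0.07,0],[0,0,0],0.0878],[[0.12,-0.09,0],[0,0,0],0.0878],[[0.15,-0.115,0],[0,0,0],0.0878]]'
python3 -c "
from h import *
s=bot.state();R=Ro.from_rotvec(s['ee_rot']).as_matrix();print(R.T@(np.array([.525,-.111,.26])-s['ee_pos']),s['t'],R.round(3)[:,0])"
```

```text
t: 0.52
ee_pos: [0.3081, -0.4321, 0.2603]
ee_rot: [-3.098, -0.516, -0.0]
force: [0.8, 0.6, 0.3]
width: 0.998
t: 0.93
ee_pos: [0.4136, -0.2733, 0.2604]
ee_rot: [-3.099, -0.516, -0.0]
force: [0.5, 0.1, 0.0]
width: 0.998
[ 0.15800003 -0.11748122  0.00051795] 0.9333 [0.946 0.324 0.   ]
```

```bash
python3 -m jog '[[[0.032,-0.024,0],[0,0,4],0.0878],[[0.065,-0.048,0],[0,0,8],0.0878],[[0.098,-0.072,0],[0,0,12],0.0878],[[0.13,-0.096,0],[0,0,16.4],0.0878],[[0.158,-0.1175,0],[0,0,16.4],0.0878]]'
python3 -m jog '[[[0,0,0],[0,0,0],0.0878],[[0,0,0],[0,0,0],0.0878],[[0,0,0],[0,0,0],0.0878],[[0,0,0],[0,0,0],0.0878],[[0,0,0],[0,0,0],0.0878]]'
python3 - <<'E'
from h import *
s=bot.state();R=Ro.from_rotvec(s['ee_rot']).as_matrix();print(R.T@(np.array([.525,-.111,.2])-s['ee_pos']),R.round(3))
g=grab('wrist','w1');cv2.imwrite('pics/w1.png',cv2.convertScaleAbs(cv2.resize(g['pixels'][:,:,::-1],(800,600)),alpha=1.5));print(g['K'],-np.array(g['R']).T@g['t'])
E
```

```text
t: 1.35
ee_pos: [0.5259, -0.1087, 0.2604]
ee_rot: [-3.14, -0.063, -0.0]
force: [0.5, -0.1, 0.9]
width: 1.0
t: 1.77
ee_pos: [0.5252, -0.1098, 0.2603]
ee_rot: [-3.14, -0.061, 0.0]
force: [0.0, -0.1, 0.8]
width: 1.0
[-0.00019818  0.00124217  0.06031958] [[ 0.999  0.039 -0.   ]
 [ 0.039 -0.999  0.001]
 [-0.    -0.001 -1.   ]]
[[297.31863964   0.         256.97215378]
 [  0.         297.31863964 189.44155957]
 [  0.           0.           1.        ]] [ 0.59745834 -0.10795664  0.42176642]
```

View pics/w1.png

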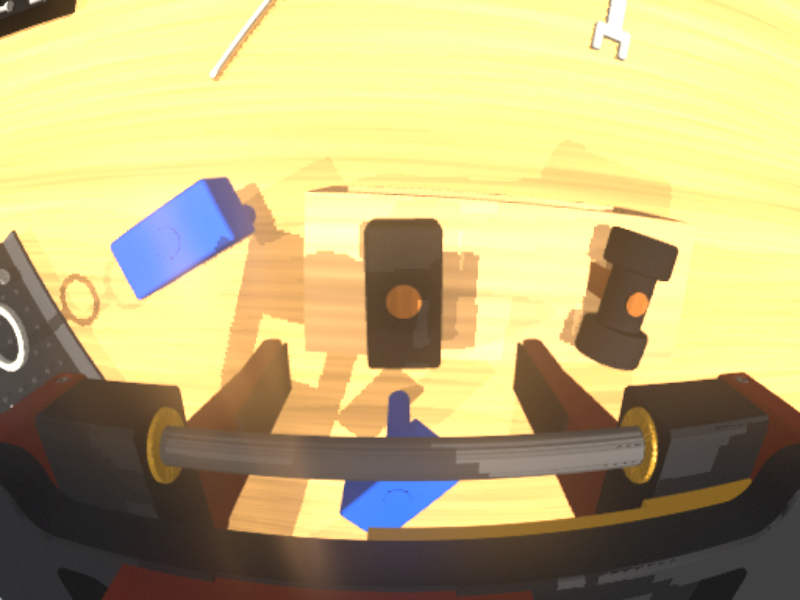

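The mallet lies square between the open fingers, with its dot at (403,301) and its sides parallel to the pads. I'll check its position with the fisheye model.

```bash
cat >> h.py <<'E'
def fish(g,u,v,z):
    K,R,t=[np.array(g[k]) for k in 'KRt']
    x=np.array([u-K[0,2],v-K[1,2]])/K[0,0]; r=np.hypot(*x)
    d=R.T@np.r_[x/r*np.sin(r),np.cos(r)]; c=-R.T@t; return c+d*(z-c[2])/d[2]
E
python3 - <<'E'
from h import *
g=np.load('pics/w1.npz')
p=lambda x,y:fish(g,(x+.5)*.64-.5,(y+.5)*.64-.5,.169)
print(p(403,301));a=p(366,222),p(366,365),p(441,222),p(441,366)
print(np.array(a).round(4))
E
python3 -m jog '[[[0,0.001,0.02],[0,0,0],0.0878],[[0,0.001,0.04],[0,0,0],0.0878],[[0,0.001,0.06],[0,0,0],0.0878],[[0,0.001,0.06],[0,0,0],0.0878],[[0,0.001,0.06],[0,0,0],0.0878]]'
```

```text
[ 0.52457308 -0.11122257  0.169     ]
[[ 0.5687 -0.0893  0.169 ]
 [ 0.4841 -0.0907  0.169 ]
 [ 0.5702 -0.1303  0.169 ]
 [ 0.4851 -0.1354  0.169 ]]
t: 2.23
ee_pos: [0.5244, -0.1114, 0.1999]
ee_rot: [-3.14, -0.058, 0.003]
force: [0.2, -0.0, 0.9]
width: 1.003
```

```bash
python3 -m jog '[[[0,0,0.02],[0,0,0],0.0878],[[0,0,0.04],[0,0,0],0.0878],[[0,0,0.055],[0,0,0],0.0878],[[0,0,0.064],[0,0,0],0.0878],[[0,0,0.064],[0,0,0],0.0878]]'
python3 -m jog '[[[0,0,0],[0,0,0],0.06],[[0,0,0],[0,0,0],0.05],[[0,0,0],[0,0,0],0.038],[[0,0,0],[0,0,0],0.036],[[0,0,0],[0,0,0],0.036]]' 40
python3 -m jog '[[[0,0,0],[0,0,0],0.036],[[0,0,0],[0,0,0],0.036],[[0,0,0],[0,0,0],0.036],[[0,0,0],[0,0,0],0.036],[[0,0,0],[0,0,0],0.036]]'
```

```text
t: 2.65
ee_pos: [0.5239, -0.1115, 0.1354]
ee_rot: [-3.14, -0.058, 0.005]
force: [0.4, -0.9, -0.7]
width: 0.999
t: 3.07
ee_pos: [0.5243, -0.1116, 0.1361]
ee_rot: [-3.14, -0.058, 0.004]
force: [-0.2, -0.0, -0.3]
width: 0.662
t: 3.48
ee_pos: [0.5245, -0.1115, 0.1365]
ee_rot: [-3.14, -0.058, 0.003]
force: [-0.8, 0.4, 4.5]
width: 0.498
```

```bash
python3 -m jog '[[[0,0,-0.01],[0,0,0],0.03],[[0,0,-0.03],[0,0,0],0.03],[[0,0,-0.055],[0,0,0],0.03],[[0,0,-0.08],[0,0,0],0.03],[[0,0,-0.1],[0,0,0],0.03]]'
python3 -m jog '[[[0,0,-0.025],[0,0,0],0.03],[[0,0,-0.05],[0,0,0],0.03],[[0,0,-0.075],[0,0,0],0.03],[[0,0,-0.1],[0,0,0],0.03],[[0,0,-0.1],[0,0,0],0.03]]'
python3 -c "
from h import *
s=bot.state();R=Ro.from_rotvec(s['ee_rot']).as_matrix();print(R.T@(np.array([.472,.232,.336])-s['ee_pos']),s['moment'])"
```

```text
t: 3.9
ee_pos: [0.5245, -0.1117, 0.2382]
ee_rot: [-3.14, -0.058, 0.003]
force: [0.1, -0.2, -2.0]
width: 0.504
t: 4.32
ee_pos: [0.5267, -0.1123, 0.3433]
ee_rot: [3.14, 0.058, 0.009]
force: [1.4, 0.2, -2.7]
width: 0.497
[-0.04204819 -0.3461109   0.00659363] [ 0.0019172  -0.06102019 -0.00929361]
```

```bash
python3 -m jog '[[[-0.001,-0.01,0],[0,0,0],0.03],[[-0.003,-0.035,0],[0,0,0],0.03],[[-0.007,-0.065,0],[0,0,0],0.03],[[-0.011,-0.095,0],[0,0,0],0.03],[[-0.015,-0.125,0],[0,0,0],0.03]]'
python3 -m jog '[[[-0.004,-0.03,0],[0,0,0],0.03],[[-0.007,-0.06,0],[0,0,0],0.03],[[-0.011,-0.09,0],[0,0,0],0.03],[[-0.014,-0.12,0],[0,0,0],0.03],[[-0.018,-0.145,0],[0,0,0],0.03]]'
python3 -c "
from h import *
s=bot.state();R=Ro.from_rotvec(s['ee_rot']).as_matrix();print(R.T@(np.array([.472,.232,.336])-s['ee_pos']),s['t'])"
```

```text
t: 4.73
ee_pos: [0.5052, 0.0136, 0.3409]
ee_rot: [3.14, 0.056, 0.003]
force: [0.3, -0.3, -2.6]
width: 0.497
t: 5.15
ee_pos: [0.4801, 0.1599, 0.3386]
ee_rot: [3.14, 0.057, -0.002]
force: [-0.0, 0.5, -2.5]
width: 0.497
[-0.00549273 -0.07233774  0.00251452] 5.15
```

```bash
python3 -c "
from h import *
grab('wrist','w2')"
python3 -m jog '[[[-0.001,-0.025,0],[0,0,0],0.03],[[-0.003,-0.05,0],[0,0,0],0.03],[[-0.0055,-0.065,0],[0,0,0],0.03],[[-0.0055,-0.0723,0],[0,0,0],0.03],[[-0.0055,-0.0723,0],[0,0,0],0.03]]'
python3 -m jog '[[[0,0,0],[0,0,0],0.03],[[0,0,0],[0,0,0],0.03],[[0,0,0],[0,0,0],0.03],[[0,0,0],[0,0,0],0.03],[[0,0,0],[0,0,0],0.03]]'
python3 - <<'E'
from h import *
G=[]
for n in('wrist','top','scene'): G.append(grab(n,n+'3'))
e=lambda p,s:cv2.convertScaleAbs(cv2.resize(p[:,:,::-1],s,interpolation=cv2.INTER_CUBIC),alpha=1.6)
w2=np.load('pics/w2.npz')['pixels']
A=np.hstack([e(w2,(400,300)),e(G[0]['pixels'],(400,300))])
B=np.hstack([e(G[1]['pixels'][155:230,110:210],(400,300)),e(G[2]['pixels'][180:300,270:430],(400,300))])
cv2.imwrite('pics/m3.png',np.vstack([A,B]))
E
```

```text
t: 5.62
ee_pos: [0.4702, 0.236, 0.3372]
ee_rot: [-3.141, -0.063, 0.007]
force: [0.5, -0.5, -3.9]
width: 0.499
t: 6.03
ee_pos: [0.4703, 0.2354, 0.3372]
ee_rot: [-3.141, -0.061, 0.006]
force: [-0.6, 0.4, -2.8]
width: 0.499
```

View pics/m3.png

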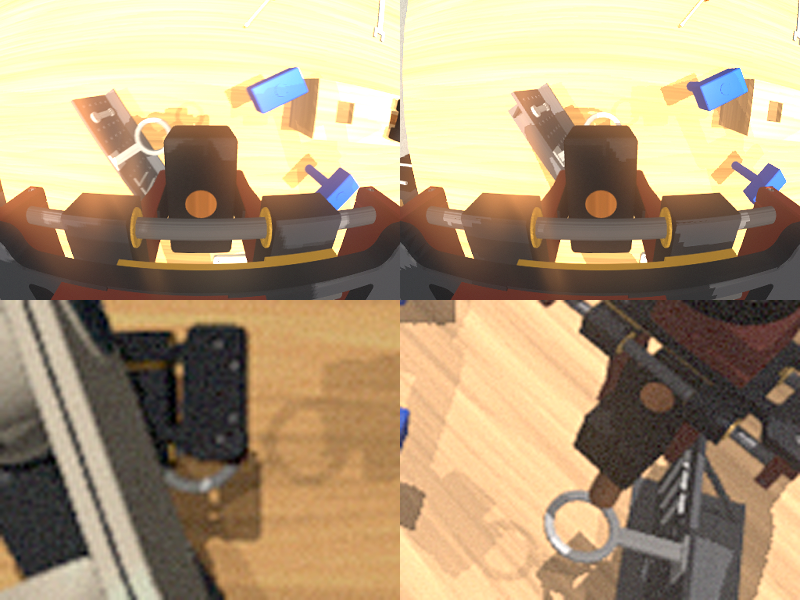

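```bash
python3 - <<'E'
from h import *
w=np.load('pics/w2.npz');s=np.load('pics/scene3.npz')
print(proj(s,[.470,.235,.211]),proj(s,[.472,.232,.15]))
A=cv2.resize(w['pixels'][140:200,160:227,::-1],None,fx=6,fy=6,interpolation=cv2.INTER_CUBIC)
B=cv2.resize(s['pixels'][225:285,320:386,::-1],None,fx=6,fy=6,interpolation=cv2.INTER_CUBIC)
cv2.imwrite('pics/c3.png',np.hstack([A,cv2.convertScaleAbs(B,alpha=1.6)]));print(A.shape)
E
```

```text
[349.86527732 257.6464979 ] [341.74376605 268.71282264]
(360, 402, 3)
```

View pics/c3.png

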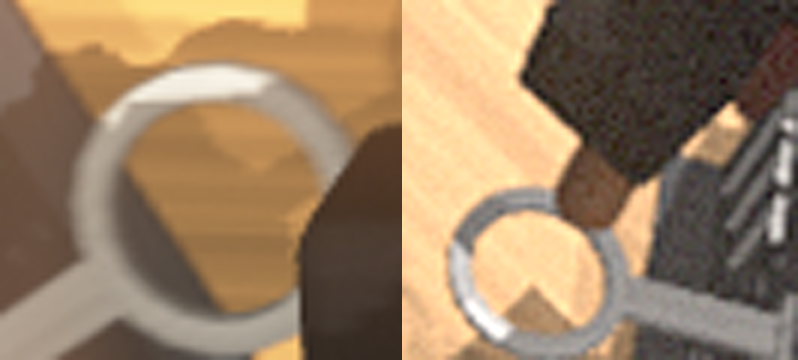

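```bash
python3 - <<'E'
from h import *
w=np.load('pics/w2.npz');s=np.load('pics/scene3.npz')
print(fish(w,160+213.5/6-.5,140+208.5/6-.5,.15))
print('ring S3',plane(s,320+136.5/6-.5,225+270.5/6-.5,.15),'tip',plane(s,320+188.5/6-.5,225+207.5/6-.5,.211))
s=bot.state();R=Ro.from_rotvec(s['ee_rot']).as_matrix();print(R.T@(np.array([.472,.232,.161])-s['ee_pos']),R[:,2])
E
```

```text
[0.47175523 0.23433166 0.15      ]
ring S3 [0.47256326 0.23395099 0.15      ] tip [0.4706112  0.23826275 0.211     ]
[0.00226254 0.00381451 0.17625062] [-3.96519115e-03  2.24946313e-04 -9.99992113e-01]
```

Ring estimates from the three views agree at about (0.472, 0.233). The handle tip is within 3–5 mm of that, so a small correction and then down.

```bash
python3 -m jog '[[[0.002,0.003,0.01],[0,0,0],0.03],[[0.002,0.003,0.025],[0,0,0],0.03],[[0.002,0.003,0.04],[0,0,0],0.03],[[0.002,0.003,0.04],[0,0,0],0.03],[[0.002,0.003,0.04],[0,0,0],0.03]]'
python3 -m jog '[[[0,0,0.01],[0,0,0],0.03],[[0,0,0.02],[0,0,0],0.03],[[0,0,0.03],[0,0,0],0.03],[[0,0,0.04],[0,0,0],0.03],[[0,0,0.04],[0,0,0],0.03]]'
python3 - <<'E'
from h import *
s=bot.state();print(s['force'],s['moment'])
g=grab('scene','s4');cv2.imwrite('pics/s4.png',cv2.convertScaleAbs(cv2.resize(g['pixels'][210:310,290:420,::-1],(780,600),interpolation=cv2.INTER_CUBIC),alpha=1.6))
E
```

```text
t: 6.6
ee_pos: [0.4718, 0.2323, 0.2963]
ee_rot: [3.14, 0.062, -0.01]
force: [-0.3, 0.6, -2.3]
width: 0.5
t: 7.02
ee_pos: [0.4702, 0.2317, 0.2537]
ee_rot: [3.139, 0.062, -0.015]
force: [-0.4, 0.3, -3.5]
width: 0.495
[-0.35855324  0.33046662 -3.52423834] [0.06117665 0.0149872  0.01998403]
```

View pics/s4.png

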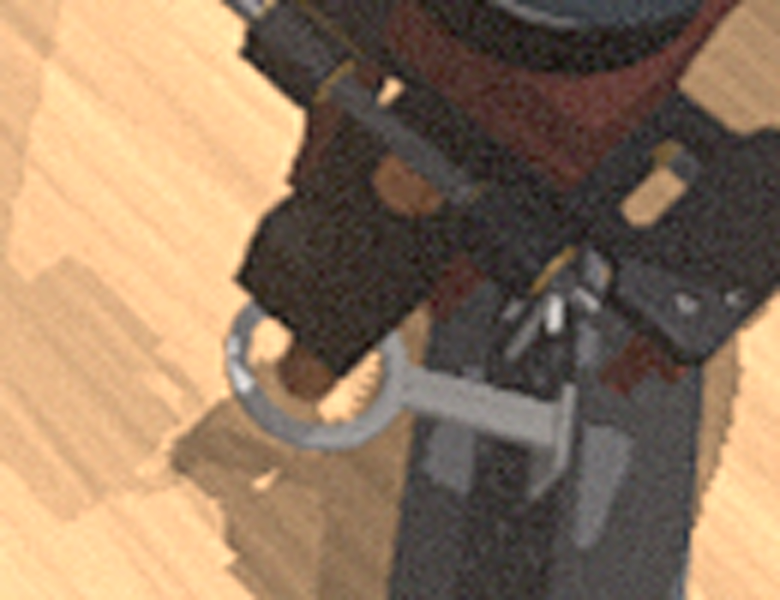

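The handle end at about (305,375) is inside the ring hole, whose centre is near (320,370), and nothing is touching. I'll continue down.

```bash
python3 -m jog '[[[0.0015,-0.001,0.012],[0,0,0],0.03],[[0.0015,-0.001,0.025],[0,0,0],0.03],[[0.0015,-0.001,0.04],[0,0,0],0.03],[[0.0015,-0.001,0.055],[0,0,0],0.03],[[0.0015,-0.001,0.06],[0,0,0],0.03]]'
python3 -m jog '[[[0,0,0.005],[0,0,0],0.03],[[0,0,0.01],[0,0,0],0.03],[[0,0,0.015],[0,0,0],0.03],[[0,0,0.02],[0,0,0],0.03],[[0,0,0.022],[0,0,0],0.03]]'
python3 -c "
from h import *
s=bot.state();print(Ro.from_rotvec(s['ee_rot']).as_matrix()[:,2],s['moment'])"
```

```text
t: 7.48
ee_pos: [0.4709, 0.2326, 0.1933]
ee_rot: [3.138, 0.062, -0.017]
force: [-0.2, -0.4, -2.1]
width: 0.498
t: 7.9
ee_pos: [0.4707, 0.2325, 0.1709]
ee_rot: [3.138, 0.062, -0.017]
force: [-0.2, 0.2, -4.0]
width: 0.5
[-0.01071811 -0.00299652 -0.99993807] [-0.04491866  0.02622411  0.02171421]
```

```bash
python3 -m jog '[[[0.001,-0.001,0.002],[0,0.6,0],0.03],[[0.001,-0.001,0.004],[0,0.6,0],0.03],[[0.001,-0.001,0.006],[0,0.6,0],0.03],[[0.001,-0.001,0.007],[0,0.6,0],0.03],[[0.001,-0.001,0.008],[0,0.6,0],0.03]]'
python3 -m jog '[[[0,0,0.0005],[0,0,0],0.03],[[0,0,0.001],[0,0,0],0.03],[[0,0,0.0015],[0,0,0],0.03],[[0,0,0.002],[0,0,0],0.03],[[0,0,0.002],[0,0,0],0.03]]'
```

```text
t: 8.32
ee_pos: [0.4716, 0.2336, 0.163]
ee_rot: [3.139, 0.062, -0.0]
force: [-1.0, -1.1, -3.0]
width: 0.497
t: 8.73
ee_pos: [0.4717, 0.2336, 0.1615]
ee_rot: [3.139, 0.062, 0.0]
force: [-1.3, -1.6, 3.5]
width: 0.5
```

The head is resting on the ring: vertical force went from -3 to +3.5 N at the expected height. Releasing now.

```bash
python3 -m jog '[[[0,0,0],[0,0,0],0.046],[[0,0,0],[0,0,0],0.05],[[0,0,0],[0,0,0],0.058],[[0,0,0],[0,0,0],0.07],[[0,0,0],[0,0,0],0.08]]'
python3 -m jog '[[[0,0,0],[0,0,0],0.085],[[0,0,0],[0,0,0],0.085],[[0,0,0],[0,0,0],0.085],[[0,0,-0.002],[0,0,0],0.085],[[0,0,-0.006],[0,0,0],0.085]]'
python3 -m jog '[[[0,0,-0.015],[0,0,0],0.085],[[0,0,-0.035],[0,0,0],0.085],[[0,0,-0.06],[0,0,0],0.085],[[0,0,-0.085],[0,0,0],0.085],[[0,0,-0.11],[0,0,0],0.085]]'
python3 - <<'E'
from h import *
e=lambda p,s:cv2.convertScaleAbs(cv2.resize(p[:,:,::-1],s,interpolation=cv2.INTER_CUBIC),alpha=1.6)
w=grab('wrist','w5');g=grab('scene','s5')
cv2.imwrite('pics/e5.png',np.hstack([e(w['pixels'][90:390,100:400],(400,400)),e(g['pixels'][180:310,290:420],(400,400))]))
E
```

```text
t: 9.15
ee_pos: [0.4718, 0.2336, 0.1615]
ee_rot: [3.139, 0.062, 0.0]
force: [-0.4, 1.0, 0.3]
width: 0.758
t: 9.57
ee_pos: [0.4715, 0.2335, 0.1673]
ee_rot: [3.138, 0.062, -0.001]
force: [-0.9, 0.5, 0.0]
width: 0.967
t: 9.98
ee_pos: [0.4714, 0.2337, 0.2788]
ee_rot: [3.138, 0.062, -0.001]
force: [0.1, 0.2, 0.1]
width: 0.97
```

View pics/e5.png

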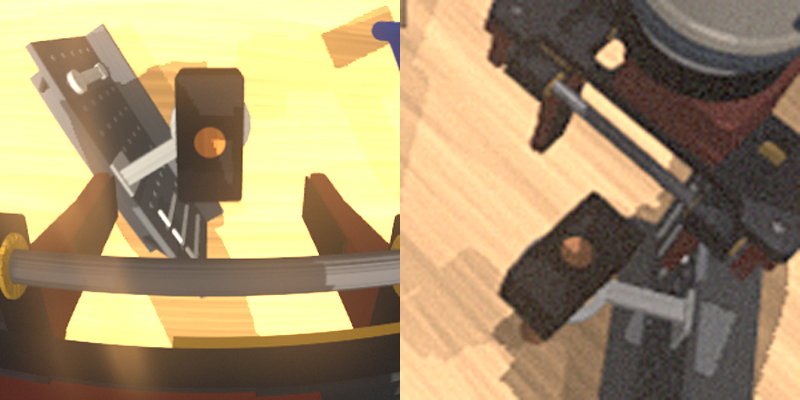

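```bash
python3 - <<'E'
from h import *
w=np.load('pics/w5.npz');s=np.load('pics/s5.npz')
print(fish(w,257.2,196.2,.194),plane(s,347.2,261,.194))
st=bot.state();print(st['force'],st['t'])
T0=np.load('pics/scene.npz')['pixels'].astype(int)[120:165,165:212];T1=s['pixels'].astype(int)[120:165,165:212];print('round diff',abs(T0-T1).mean(),abs(T0-T1).max())
E
python3 -m jog '[[[0,0,-0.02],[0,0,0],0.085],[[0,0,-0.03],[0,0,0],0.085],[[0,0,-0.04],[0,0,0],0.085],[[0,0,-0.04],[0,0,0],0.085],[[0,0,-0.04],[0,0,0],0.085]]'
```

```text
[0.46923432 0.23241088 0.194     ] [0.47114001 0.23396815 0.194     ]
[ 1.00059484 -0.10965234 -0.31221345] 10.0833
round diff 6.573049645390071 18
t: 10.5
ee_pos: [0.4734, 0.2348, 0.3216]
ee_rot: [-3.14, -0.062, -0.011]
force: [-0.4, 0.1, -0.5]
width: 0.967
```

```bash
python3 -c "
from workcell import job
print(job.job_done())"
```

```text
the job is handed in; nothing more can be done
None
```

I took the square-headed mallet from the stand, lowered its handle through the steel ring, let go, backed the gripper away, and handed the job in at about 10.5 s of the 40 s.

- **Mallet position:** after release, the wrist and scene cameras put the head's centre at (0.469, 0.232) and (0.471, 0.234). That is within about 3 mm of the ring's axis at (0.472, 0.233).
- **Seating:** the head looks level in both views. I didn't measure its height directly. On the way down, the vertical force rose from -3 to +3.5 N with the gripper about where the head should meet the ring.
- **Clearance:** the force on the tool was near zero after release, and the gripper ended about 0.16 m above where it let go.
- **Round-headed mallet:** I never touched it. Its patch in the scene picture changed only slightly from the start (at most 18 of 255 levels), which I put down to noise and lighting. I did not measure its position again.
- **Disagreement:** early ring estimates from the top and scene cameras differed by about 4 mm in y. I resolved this with the wrist view, and it was well inside the 12 mm of play between handle and ring. No check failed.

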